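Put the latch jar away under the slatted shelf

TASK

Close the hinged lid of the small glass jar, then put the jar away under the low slatted shelf: stand it gently, upright and still closed, in the middle of the round cork trivet. Bring it in through the gap between the plate rack and the canister with the tool leaning, since the shelf is too low to work from straight above. Do not tip the jar, bump the shelf, or disturb the plates, the canister or the funnel.

Things in the scene. Friction and masses are not known exactly. Their poses are not given: they have to be found in the camera images.
- jar: Round glass jar, 64 mm diameter, wall 92 mm high, 104 mm with the lid shut, 0.4 kg, brown contents. Origin: centre of its underside; z up. Lid hinge at x = +35, z = 92 mm; the lid's free edge, with a thin wire clip below it, is on the -x side. Grip across the diameter. Starts on the counter to the right of the shelf, nearer or farther, yaw within 0.8 rad; its final yaw does not matter.
- lid (a joint): Hinge of the jar's round wooden lid (disc 68 mm diameter, 12 mm thick). 0 = shut flat on the jar, positive = raised (rad). It starts half open, at 0.5 to 0.95, and a stiff hinge keeps it at any angle; pushing its upper face down with about 2 N near the middle shuts it, and it stays shut.
- lid_edge (a point): The free edge of the lid (mid thickness), 69 mm from the hinge; with the lid shut it is at x = -34 mm, z = 98 mm in the jar's frame.
- shelf: Fixed pine shelf on four legs: three slats, 440 mm long, 15 mm gaps, 120 mm deep in all, underside 220, top 232 mm high, open front and back. Origin on the counter below its centre; x into it (it opens to the robot's right, x is turned 1.4 to 1.8 rad left of straight ahead); y along its length. Front edge at x = -60 mm; 22 mm square legs at x = +-49, y = +-209 mm.
- trivet: Round cork trivet, 110 mm diameter, 12 mm thick, fixed on the counter under the shelf, its centre 30 to 40 mm behind the shelf's front edge. Origin: centre of its underside.
- rack: Fixed wooden plate rack with upright pegs, 150 x 90 mm, 93 mm high, at one end under the shelf (either end). Origin: centre of its underside; the plates stand in planes along its x.
- plate0: White ceramic plate, 160 mm diameter, 12 mm thick, standing loose on edge in the rack; top about 172 mm above the counter, reaching about 10 mm ahead of the shelf's front edge. Origin: its centre.
- plate1: The second, equal plate in the rack, 30 mm beside the first. Origin: its centre.
- canister: White ceramic canister with a knob, 94 mm diameter, 162 mm high, loose, at the other end under the shelf. About 190 mm are clear between it and the rack (at least 80 mm either side of the trivet's centre). Origin: centre of its underside.
- funnel: Grey plastic funnel standing mouth down, 100 mm diameter, 115 mm high, loose and light, on the counter to the right of the shelf, 160 mm or more from the jar; either may be the nearer to the shelf. Origin: centre of its underside.
Not all that is in view belongs to the job. Leave any red or turquoise look-alike of the jar alone.

How it is judged (in metres and radians):
On the way, in this order (a step that is already met when the one before it is completed fails the run):
1. the lid is shut while the jar still stands away from the shelf (value of joint lid below 0.06 rad and horizontal distance between jar and trivet above 0.1 m), for 0.2 s.
2. the closed jar stands on the trivet under the shelf (horizontal distance between jar and trivet below 0.022 m and z of jar in the frame of trivet between 0.007 and 0.018 m and angle between jar's own z axis and vertical below 0.08 rad and value of joint lid below 0.08 rad), for 0.2 s.
At the end, for the whole second after the job is handed in: The jar stands at rest on the trivet, its centre within 22 mm of the trivet's centre, upright within 0.08 rad, its underside on the cork (7 to 18 mm above the counter), its lid shut (below 0.08 rad) (all of step 2 and linear speed of jar below 0.02 m/s); the robot touches nothing.
It fails at once if the jar tips more than 0.5 rad (angle between jar's own z axis and vertical above 0.5 rad).
It fails at once if the jar is banged down on the trivet (over 40 N) (contact force between jar and trivet above 40 N).
It fails at once if the shelf is bumped (over 12 N) (contact force between shelf and anything else above 12 N).
It fails at once if a plate or the canister is moved by more than 15 mm (distance of any of plate0, plate1, canister from where it was at the start of the episode above 0.015 m).
It fails at once if the funnel is moved by more than 20 mm (distance of funnel from where it was at the start of the episode above 0.02 m).
It also fails if it takes over 58 s, if anything falls off the work surface, if the arm or the gripper's body presses on something with over 40 N, if the wrist force passes 120 N, or if a joint passes its speed limit or range.

ROBOT

A 7-joint arm with a two-finger parallel gripper is mounted at the origin on the work surface. World frame = base frame: x ahead of the robot, y to its left, z up, the work surface at z = 0. Lengths are in mm, angles in rad, forces in N, time in s.
With the tool pointing down it reaches from about 350 to 900 mm from the base axis. Payload 7.2 kg.
Tool frame: the origin (TCP) lies midway between the tips of the shut fingers; the grasp point (between the pads) lies 19 mm behind it; z points along the fingers, y is the direction in which the jaws open and shut (so a half turn about z gives the same grasp; the last joint's range is limited). The gripper opens to 85 mm and grips with 20 to 120 N. Pads are 22 mm wide; open, the fingers measure 114 mm over their backs; the gripper's body (76 mm by 85 mm) begins 54 mm behind the grasp point. The pads swing forward as they close: fully open they stand 13 mm farther back than shut.
Start: joints at [1.174, 0.411, -0.013, 1.596, 0.006, 1.134, -0.082], TCP at [201.805, -591.526, 231.297] pointing down, gripper open.
Joint ranges: [-2.95, 2.95], [-0.29, 1.99], [-1.47, 1.44], [0.14, 2.54], [-1.03, 4.17], [0.13, 1.85], [-2.86, 2.86]. Speed limits (rad/s): [2.39, 2.39, 3.01, 3.01, 3.14, 3.14, 3.14].

INTERFACE

Orientations are given as a rotation vector (axis times angle).
In Python, from cell import env, optics, ticket gives the robot as it stands.
- The arm moves only by the tool drive_tool, never from a script. Its argument "series" is a list of rows, each an object with "jaw": the opening, from -1 (shut) to 1 (fully open); "dp": the shift along the tool's x, y, z in cm, a list of three; "angular": the turn, a rotation vector about the tool's x, y, z in rad, a list of three. In form: [{"jaw": jaw, "dp": [tx, ty, tz], "angular": [ax, ay, az]}, ...]. A call has 1 to 20 rows; each row is the pose to reach, as a shift and turn from the pose commanded when the call began, along the tool's axes at that moment; what a row does not reach only later rows make up. A row lasts 1/12 s, in which the tool goes at most 41.7 mm and 7.16 degrees, less where a joint would pass 70% of its speed; a pose out of reach is approached as far as the arm can. A call with a gripper value outside its range is refused whole. The fingers move at their own pace and stop on an object; "grip_force" is the grip in N (left out, the last holds). Time passes only in rows, so rows that repeat a pose let the fingers close. It gives the time, the measured TCP pose, the force and the opening at its end, in the units of the state.
- env.state(): the state, without advancing time (a new reading comes with each control period).
- optics.read_camera(name): name is "side" or "top"; returns the picture (420x560x3 uint8, blue, green, red); there is no depth.
- optics.camera_info(name): a dict with "vertical_fov" (degrees; the focal length in pixels is half the picture's height over the tangent of half this angle, whatever the lens; pixels are square), "cx", "cy" (the principal point, pixels), "position" and "orientation" of the camera in the world. Camera axes: x right, y down, z forward; pixel columns grow to the right and rows downward; lengths in mm; the calibration is good to about 2 mm. A picture is of the moment at which its call begins. camera_info takes no time and is no camera call.
- ticket.sign_off(): hands the job in, once; it reports no verdict.
The state is a dict: "clock": time; "qpos": joint angles; "qd": joint speeds; "joint_efforts": joint torques, N m; "tcp_pos": TCP position; "orientation": TCP orientation; "force": force on the tool from outside, world axes, zero at the start; "torque": the same for the moment, N m; "grip_width": opening from 0.0 (shut) to 1.0 (fully open).
Only numpy, scipy, OpenCV 4.12 (cv2) and the standard library are available. Lean on these libraries where they do the work, as an engineer would, in place of code of your own. Each camera call takes 0.05 s, during which the arm holds its last target. There are 200 camera calls.

## Working session

There is one attempt and no reset: what is moved stays moved. The work goes in short steps, Python scripts to look and compute and a tool call to move; the robot and the scene stay as the last step left them, time stands still between calls to the robot, and variables do not carry over. Pictures are saved under pics/ and viewed, about 8 in all and at most 12, crops included, and the job is handed in when it is done.

Besides the shell and the picture viewer there is one more tool, called after "Emit:" by a JSON object that holds its "name" and its "arguments", one argument or row to a line. drive_tool: Moves the arm, as the interface text tells. Its arguments: {"type":"object","properties":{"series":{"type":"array","items":{"type":"object","properties":{"jaw":{"type":"number"},"dp":{"type":"array","items":{"type":"number"}},"angular":{"type":"array","items":{"type":"number"}}}}},"grip_force":{"type":"number"}},"required":["series"]}

```bash
ls; mkdir -p pics; python3 - <<'E'
from cell import env, optics, ticket
import cv2
print(env.state())
for n in ("side","top"):
    print(n,optics.camera_info(n)); cv2.imwrite(f"pics/{n}0.png",optics.read_camera(n))
E
```

```text
pics
{'clock': 0.0, 'qpos': array([ 1.17375608,  0.41191517, -0.01269889,  1.59704887,  0.00554727,
        1.1342939 , -0.08219862]), 'qd': array([-0.00047821,  0.00166224,  0.00071988, -0.00149925,  0.00116795,
       -0.00019918, -0.00073428]), 'joint_efforts': array([-3.90460182e-04, -6.00604677e+01,  6.81931190e-01, -2.99409235e+01,
        1.38295631e-02,  1.05643796e-02,  1.27044248e-05]), 'tcp_pos': array([ 201.64896833, -591.04993331,  230.44163587]), 'orientation': array([-3.09765179e+00, -5.13942839e-01,  5.32071260e-04]), 'force': array([0.20291958, 0.00992498, 0.12413142]), 'torque': array([-0.01604825,  0.0029722 , -0.00410474]), 'grip_width': 1.0008975771389224}
side {'vertical_fov': 51.087319524632335, 'cx': 282.90425697556543, 'cy': 207.31484992555713, 'position': array([ 810.17432949, -150.97847324,  903.60863549]), 'orientation': array([-2.39375198, -1.56076685,  0.25441247])}
top {'vertical_fov': 52.95383994130596, 'cx': 280.59624292434637, 'cy': 209.34470301149753, 'position': array([ 474.23929257,  -32.83566609, 1207.78902279]), 'orientation': array([-2.20100222,  2.16971372, -0.10772238])}
```

View pics/side0.png

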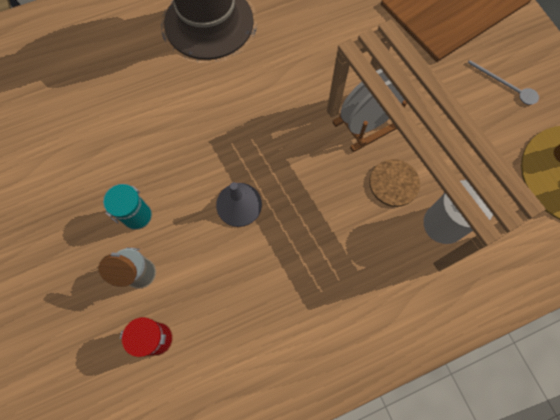

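View pics/top0.png

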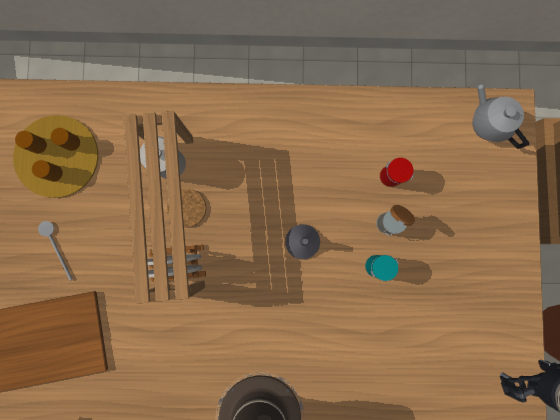

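The side view shows the jar at about (128,268) between the turquoise (128,207) and red (147,338) look-alikes, with the funnel at (238,205) and the trivet at (394,183). The top view shows the jar at (395,221), the funnel at (303,241), the trivet at (187,208), the plates at (175,263) and the canister at (162,157). Next I'll zoom in.

```bash
cat > h.py <<'E'
import numpy as np, cv2
from scipy.spatial.transform import Rotation as R
from scipy.optimize import least_squares
from cell import env, optics
I={n:optics.camera_info(n) for n in("side","top")}
def proj(n,P):
    c=I[n];f=210/np.tan(np.radians(c["vertical_fov"]/2))
    p=(np.atleast_2d(P)-c["position"])@R.from_rotvec(c["orientation"]).as_matrix()
    return f*p[:,:2]/p[:,2:]+[c["cx"],c["cy"]]
def ray(n,uv,z):
    c=I[n];f=210/np.tan(np.radians(c["vertical_fov"]/2))
    d=R.from_rotvec(c["orientation"]).as_matrix()@np.array([(uv[0]-c["cx"])/f,(uv[1]-c["cy"])/f,1])
    return c["position"]+d*(z-c["position"][2])/d[2]
def crop(img,x0,y0,w,h,s):
    o=cv2.resize(img[y0:y0+h,x0:x0+w],None,fx=s,fy=s,interpolation=cv2.INTER_CUBIC)
    for x in range(-(-x0//20)*20,x0+w,20):
        cv2.line(o,((x-x0)*s,0),((x-x0)*s,6),(255,255,255),1);cv2.putText(o,str(x),((x-x0)*s,16),0,.35,(255,255,255),1)
    for y in range(-(-y0//20)*20,y0+h,20):
        cv2.line(o,(0,(y-y0)*s),(6,(y-y0)*s),(255,255,255),1);cv2.putText(o,str(y),(8,(y-y0)*s+4),0,.35,(255,255,255),1)
    return o
E
python3 - <<'E'
from h import *
s=cv2.imread("pics/side0.png");t=cv2.imread("pics/top0.png")
a=np.hstack([crop(s,90,235,80,60,5),crop(t,365,195,80,60,5)])
b=np.hstack([crop(s,320,30,200,150,2),crop(t,110,100,200,150,2)])
b=np.hstack([crop(s,320,120,160,120,2)[:,:],crop(t,110,100,240,120,2)])
cv2.imwrite("pics/z1.png",a)
cv2.imwrite("pics/z2.png",np.vstack([np.hstack([crop(s,325,30,100,75,4),crop(s,360,150,100,75,4)]),np.hstack([crop(t,115,105,100,75,4),crop(t,115,180,100,75,4)])]))
for n,u,z in[("side",(394,183),12),("top",(187,208),12),("side",(239,207),0),("top",(303,242),0)]:print(n,u,ray(n,u,z).round())
print(proj("top",[201.6,-591,230]),proj("top",[0,0,0]))
E
```

```text
side (394, 183) [582. 216.  12.]
top (187, 208) [575. 216.  12.]
side (239, 207) [ 493. -114.    0.]
top (303, 242) [ 483. -115.    0.]
[[517.7618901  368.41801226]] [[259.71755428 417.12192729]]
```

View pics/z1.png

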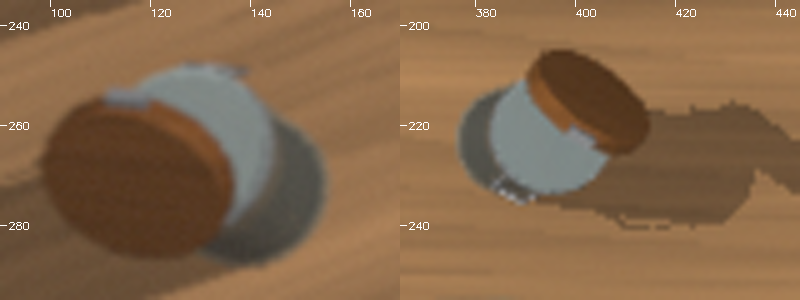

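View pics/z2.png

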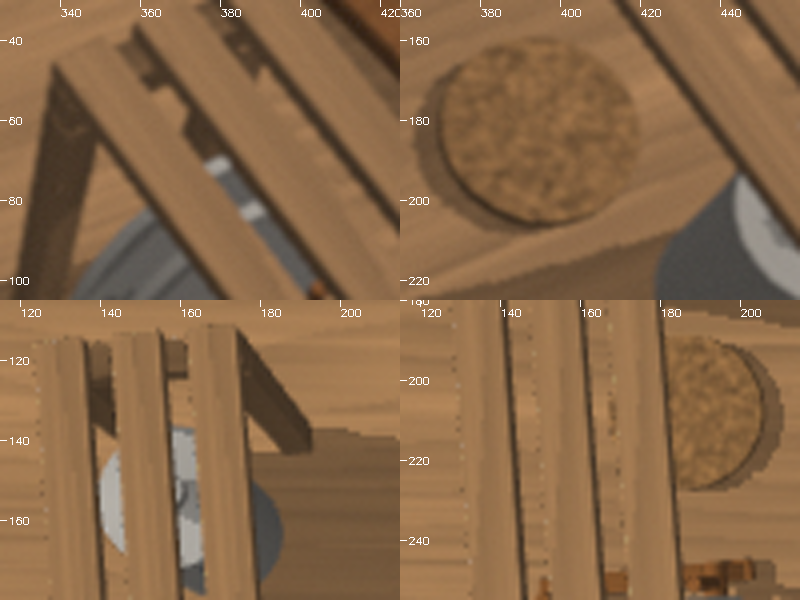

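The zooms show the jar with its hinge at about (397,222) in the top view, lid raised toward the far right, and the clip at (388,233). In the side view the hinge is at (116,255) and the clip at (137,249). The trivet's top face is centred at (394.8,183) in the side view. The two cameras disagree by about 8 mm, so I'll check lens straightness before fitting.

```bash
python3 - <<'E'
from h import *
t=cv2.imread("pics/top0.png");s=cv2.imread("pics/side0.png")
def sub(p):
    g=np.abs(np.gradient(cv2.GaussianBlur(p.astype(np.float32).reshape(-1,1),(1,5),0).ravel()));i=np.argmax(g);i=min(max(i,1),len(g)-2)
    a,b,c=g[i-1:i+2];return i+(a-c)/2/(a-2*b+c+1e-9)
# top table far edge
xs=np.arange(5,530,15);g=t.astype(float)
ys=[70+sub(g[70:102,x,2]-g[70:102,x,0]) for x in xs]
p=np.polyfit(xs,ys,1);print("far edge",p,(ys-np.polyval(p,xs)).round(1))
# top front slat right edge
for lo,hi,(xa,ya),(xb,yb) in[(125,295,(175,115),(187,298)),(125,295,(127,115),(137,298))]:
    r=np.arange(lo,hi,8);e=[]
    for y in r:
        xc=int(xa+(xb-xa)*(y-ya)/(yb-ya));e.append(xc-6+sub(g[y,xc-6:xc+7].sum(1)))
    p=np.polyfit(r,e,1);print("slat",p,(e-np.polyval(p,r)).round(1))
# side table edge bottom right: from (340,420) to (560,310)
g=s.astype(float);xs=np.arange(345,558,12);ys=[]
for x in xs:
    yc=int(418-(x-340)*0.5);lo=max(yc-20,0);seg=g[lo:min(yc+20,420),x];ys.append(lo+sub(seg[:,2]-seg[:,0]))
p=np.polyfit(xs,ys,1);print("side edge",p,(np.array(ys)-np.polyval(p,xs)).round(1))
E
```

```text
far edge [2.51617492e-02 7.74228076e+01] [ 1.   1.1  0.9  0.7  0.5  0.4  0.4  0.3  0.2  0.1 -0.1  0.2 -0.  -0.1
 -0.2 -0.3 -0.4 -0.6 -0.7 -0.8 -0.9 -1.  -1.1 -1.2 -1.3 -1.2 -1.2 -1.4
 -1.5 -1.6 -1.6 -1.8 -2.   6.5  8.9]
slat [7.32937006e-02 1.65274939e+02] [ 0.1  0.4  2.  -0.4 -0.1 -0.2 -0.2 -0.3 -0.4 -0.4 -0.4 -0.5 -0.1 -0.4
 -0.4 -0.2 -0.3  0.1  0.2  0.4  0.6  0.7]
slat [8.01543782e-02 1.15388495e+02] [-1.4 -1.4 -1.6 -2.2 -3.2  3.5  0.6  3.8  3.7 -1.7  3.2  2.3  1.1  0.
 -0.6 -4.2 -4.5  2.5  2.3  1.5  1.3 -4.9]
side edge [-4.92641308e-01  5.82596952e+02] [ 0.1  0.2  0.1  0.1 -0.1 -0.1 -0.1 -0.1 -0.1 -0.2 -0.2 -0.1  0.   0.1
  0.1  0.1  0.1 -0. ]
```

```bash
cat >> h.py <<'E'
A=np.linspace(0,2*np.pi,120)
def circ(r,z): return np.c_[r*np.cos(A),r*np.sin(A),0*A+z]
def jarpts(x,y,yaw,q,z0=0):
    Rz=R.from_euler("z",yaw);L=np.vstack([circ(34,0),circ(34,12)])+[-35,0,0]
    # raise free (-x) edge
    L=R.from_euler("y",q).apply(L)+[35,0,92]
    e=R.from_euler("y",q).apply([-69,0,6])+[35,0,92]
    w=lambda P:Rz.apply(P)+[x,y,z0]
    return w(circ(32,92)),w(circ(32,0)),w(L),w([e])
E
python3 - <<'E'
from h import *
def res(p,cam=True):
    o=[]
    for n in("top","side"):
        rim,base,lid,e=[proj(n,P) for P in jarpts(*p[:4])]
        d=p[4:6] if n=="top" else p[6:8]
        rim,base,lid,e=[v+d for v in(rim,base,lid,e)]
        if n=="top": o+=[rim[:,0].min()-383,rim[:,1].max()-233.8,base[:,0].min()-376.6,lid[:,1].min()-205,lid[:,0].max()-415,*(e[0]-[398,222.5])]
        else: o+=[rim[:,0].max()-145,rim[:,1].min()-248,base[:,0].max()-155,base[:,1].max()-288,lid[:,0].min()-98,lid[:,1].max()-287,*(e[0]-[115.5,254.5])]
    return np.array(o)
for sig in(1e-3,3):
    f=lambda p:np.r_[res(p),p[4:]/sig]
    r=least_squares(f,[520,-330,-.57,.7,0,0,0,0],loss="soft_l1",x_scale=[10,10,.1,.1,1,1,1,1])
    print(r.x.round(2),res(r.x).round(1))
E
```

```text
[ 5.4386e+02 -3.5449e+02 -4.9000e-01  8.0000e-01  0.0000e+00  0.0000e+00
  0.0000e+00  0.0000e+00] [ 0.5 -1.6 -1.4 -1.5 -0.8  1.9 -0.5 -2.7 -0.6  0.7  0.5 -0.4 -0.5  0.1
 -1.4]
[ 5.4390e+02 -3.5256e+02 -5.3000e-01  8.4000e-01  6.0000e-01  1.5200e+00
 -3.5000e-01  6.0000e-01] [ 0.3 -0.1 -1.5 -0.3 -0.6  2.3  0.2 -2.1 -0.4  1.3  0.7 -0.2 -0.1  0.4
 -0.2]
```

Emit:
{"name": "drive_tool", "arguments": {
  "series": [
    {"jaw": -1, "dp": [10, -2.9, 1], "angular": [0, 0, 0]},
    {"jaw": -1, "dp": [20, -5.8, 2], "angular": [0, 0, 0]},
    {"jaw": -1, "dp": [30, -8.6, 3], "angular": [0, 0, 0]},
    {"jaw": -1, "dp": [40, -11.5, 4], "angular": [0, 0, 0]},
    {"jaw": -1, "dp": [40, -11.5, 4], "angular": [0, 0, 0]},
    {"jaw": -1, "dp": [40, -11.5, 4], "angular": [0, 0, 0]},
    {"jaw": -1, "dp": [40, -11.5, 4], "angular": [0, 0, 0]},
    {"jaw": -1, "dp": [40, -11.5, 4], "angular": [0, 0, 0]},
    {"jaw": -1, "dp": [40, -11.5, 4], "angular": [0, 0, 0]},
    {"jaw": -1, "dp": [40, -11.5, 4], "angular": [0, 0, 0]},
    {"jaw": -1, "dp": [40, -11.5, 4], "angular": [0, 0, 0]},
    {"jaw": -1, "dp": [40, -11.5, 4], "angular": [0, 0, 0]},
    {"jaw": -1, "dp": [40, -11.5, 4], "angular": [0, 0, 0]},
    {"jaw": -1, "dp": [40, -11.5, 4], "angular": [0, 0, 0]}
  ]
}}

```text
clock: 1.27
tcp_pos: [541.8, -355.0, 191.1]
orientation: [3.099, 0.511, -0.002]
force: [-0.6, -0.8, 0.9]
grip_width: -0.002
```

```bash
python3 - <<'E'
from h import *
import json
s=env.state();print(s["qpos"],s["tcp_pos"])
im={n:optics.read_camera(n) for n in("side","top")}
for n in im: cv2.imwrite(f"pics/{n}1.png",im[n]);print(n,proj(n,s["tcp_pos"]).round(1),proj(n,[544,-353,0]).round(1))
u=np.hstack([crop(im["side"],80,200,130,100,3),crop(im["top"],350,170,130,100,3)])
cv2.imwrite("pics/z3.png",u)
# shelf front edge from top slat, z=232
a=ray("top",(165.3+.0733*125+.7-0,125),232);b=ray("top",(165.3+.0733*290,290),232);print("front edge",a.round(),b.round(),"yaw of x",np.arctan2(b[0]-a[0],a[1]-b[1])%np.pi, np.arctan2(-(b-a)[1],-(b-a)[0]))
for nm,u in[("front leg top end",(176,113)),("front near end",(187.5,298))]:print(nm,ray("top",u,232).round())
print("canister side base?",ray("side",(450,236),0).round(),"plate front bottom",ray("side",(392,120),0).round())
E
```

```text
[ 0.59519046  0.4885566  -0.129457    1.57549492  0.06988683  1.08269516
 -0.79624828] [ 541.84175923 -355.01589392  191.09595727]
side [[104.1 251.3]] [[140.9 272.7]]
top [[407.4 218.7]] [[385.8 222. ]]
front edge [752. 204. 232.] [369. 165. 232.] yaw of x 1.672558925481827 0.10176259868693037
front leg top end [781. 203. 232.]
front near end [351. 163. 232.]
canister side base? [734. 272.   0.] plate front bottom [438. 292.   0.]
```

View pics/z3.png

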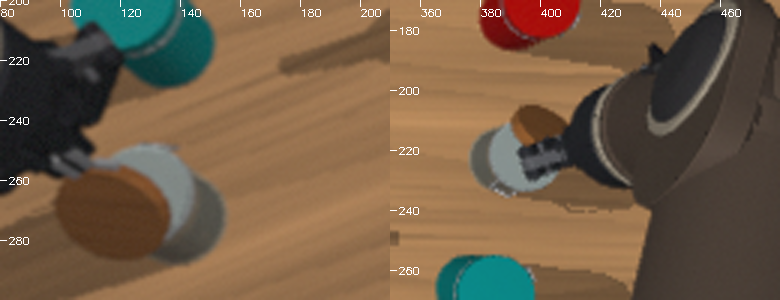

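```bash
python3 - <<'E'
from h import *
s=env.state();T=R.from_rotvec(s["orientation"])
o=[]
for n,x0,y0 in(("side",80,225),("top",375,190)):
    k=7;c=crop(cv2.imread(f"pics/{n}1.png"),x0,y0,56,56,k)
    for q,col in([0,0,0],(0,0,255)),([0,14.5,0],(0,255,0)),([0,-14.5,0],(0,255,0)),([0,0,-73],(255,0,255)):
        p=proj(n,s["tcp_pos"]+T.apply(q))[0];cv2.circle(c,tuple(int(v) for v in (p-[x0,y0])*k+k/2),4,col,-1)
    o.append(c)
cv2.imwrite("pics/z4.png",np.hstack(o))
E
```

```text
(no output)
```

View pics/z4.png

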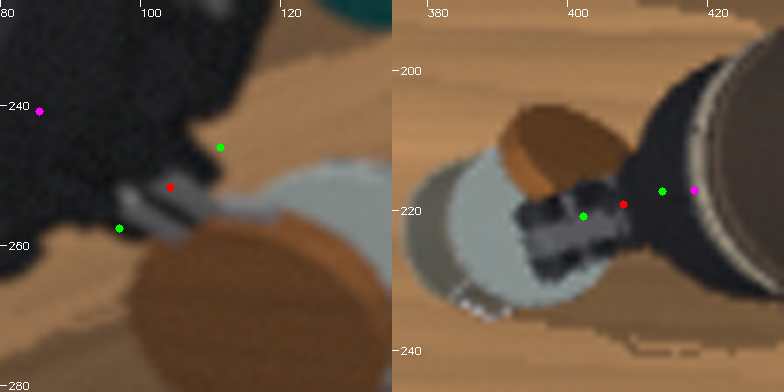

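The red dots (predicted TCP) land within about 3 px of the fingertips in the side view. In the top view the body hides the tips, but its outline agrees. The tool is over the lid, so I'll push down.

Emit:
{"name": "drive_tool", "arguments": {
  "series": [
    {"jaw": -1, "dp": [0, 0, 2], "angular": [0, 0, 0]},
    {"jaw": -1, "dp": [0, 0, 3.5], "angular": [0, 0, 0]},
    {"jaw": -1, "dp": [0, 0, 4.3], "angular": [0, 0, 0]},
    {"jaw": -1, "dp": [0, 0, 5.1], "angular": [0, 0, 0]},
    {"jaw": -1, "dp": [0, 0, 5.9], "angular": [0, 0, 0]},
    {"jaw": -1, "dp": [0, 0, 6.6], "angular": [0, 0, 0]},
    {"jaw": -1, "dp": [0, 0, 7.2], "angular": [0, 0, 0]},
    {"jaw": -1, "dp": [0, 0, 7.7], "angular": [0, 0, 0]},
    {"jaw": -1, "dp": [0, 0, 8.1], "angular": [0, 0, 0]},
    {"jaw": -1, "dp": [0, 0, 8.4], "angular": [0, 0, 0]},
    {"jaw": -1, "dp": [0, 0, 8.5], "angular": [0, 0, 0]},
    {"jaw": -1, "dp": [0, 0, 8.5], "angular": [0, 0, 0]}
  ]
}}

```text
clock: 2.37
tcp_pos: [548.4, -356.1, 116.2]
orientation: [3.09, 0.512, 0.018]
force: [-9.8, 6.2, 53.2]
grip_width: 0.002
```

Emit:
{"name": "drive_tool", "arguments": {
  "series": [
    {"jaw": -1, "dp": [-0.5, 0, -3], "angular": [0, 0, 0]},
    {"jaw": -1, "dp": [-0.5, 0, -6], "angular": [0, 0, 0]},
    {"jaw": -1, "dp": [-3, -4, -9], "angular": [0, 0, 0]},
    {"jaw": -1, "dp": [-8, 8, -10], "angular": [0, 0, 0]},
    {"jaw": -1, "dp": [-8, 8, -10], "angular": [0, 0, 0]},
    {"jaw": -1, "dp": [-8, 8, -10], "angular": [0, 0, 0]}
  ]
}}

```text
clock: 2.87
tcp_pos: [493.5, -455.8, 208.0]
orientation: [3.097, 0.518, 0.002]
force: [0.9, -0.8, -0.0]
grip_width: 0.003
```

```bash
python3 - <<'E'
from h import *
s=env.state();print(s["qpos"],s["tcp_pos"],s["force"])
im={n:optics.read_camera(n) for n in("side","top")}
for n in im: cv2.imwrite(f"pics/{n}2.png",im[n])
u=np.hstack([crop(im["side"],80,220,100,100,4),crop(im["top"],350,180,100,100,4)])
cv2.imwrite("pics/z5.png",u)
E
```

```text
[ 0.74249408  0.51130763 -0.10226399  1.49562753  0.055348    1.13506287
 -0.60959877] [ 493.4933506  -455.82151135  207.95547401] [ 0.91101555 -0.76160494 -0.0159703 ]
```

View pics/z5.png

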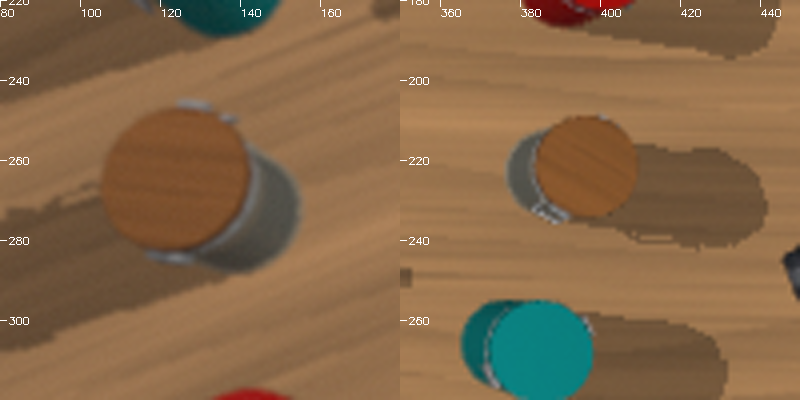

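```bash
python3 - <<'E'
from h import *
def res(p):
    o=[]
    for n in("top","side"):
        rim,base,lid,e=[proj(n,P) for P in jarpts(*p[:4])]
        d=p[4:6] if n=="top" else p[6:8]
        ev=lambda v:np.r_[(v+d).min(0),(v+d).max(0)]
        L=ev(lid);B=ev(base)
        up=ev(lid[120:])
        if n=="top": o+=list(up-[383.2,208.7,409.6,234.3])+[B[0]-377]
        else: o+=list(up-[105.5,246.7,142.3,282.5])+[B[2]-155,B[3]-288.5]
    return np.array(o)
for q in (0,.1,.2,.3,None):
    f=lambda p:np.r_[res(p),p[4:]/2,(p[2]+.5)/.1,0 if q is None else (p[3]-q)*1e4]
    r=least_squares(f,[543,-353,-.5,.2,0,0,0,0],x_scale=[10,10,.1,.1,1,1,1,1])
    print(q,round(r.cost,2),r.x.round(2),res(r.x).round(1))
E
```

```text
0 4.04 [ 5.4435e+02 -3.5368e+02 -5.0000e-01 -0.0000e+00  6.2000e-01  1.5300e+00
  0.0000e+00  8.9000e-01] [ 1.  -0.3  0.3 -0.1 -1.5 -0.8 -0.9 -0.4 -0.2  1.2  0.9]
0.1 6.35 [ 5.4383e+02 -3.5219e+02 -4.7000e-01  1.0000e-01  7.5000e-01  1.8100e+00
 -1.5000e-01  1.2300e+00] [ 1.3 -0.2  0.3 -0.2 -1.8 -1.  -1.2 -0.6  0.2  1.6  0.7]
0.2 9.2 [ 5.4302e+02 -3.5066e+02 -4.4000e-01  2.0000e-01  9.0000e-01  2.1100e+00
 -3.0000e-01  1.5900e+00] [ 1.6 -0.1  0.4 -0.4 -2.2 -1.2 -1.3 -0.8  0.5  2.1  0.4]
0.3 12.49 [ 5.4186e+02 -3.4912e+02 -4.2000e-01  3.0000e-01  1.0400e+00  2.4000e+00
 -4.4000e-01  1.9800e+00] [ 1.9  0.2  0.5 -0.8 -2.6 -1.5 -1.1 -0.9  0.6  2.4 -0. ]
None 2.18 [ 5.4469e+02 -3.5592e+02 -5.1000e-01 -1.7000e-01  4.1000e-01  1.1300e+00
  2.3000e-01  3.4000e-01] [ 0.5 -0.1  0.2 -0.1 -0.9 -0.5  0.1  0.1 -1.2  0.4  1. ]
```

Emit:
{"name": "drive_tool", "arguments": {
  "series": [
    {"jaw": -1, "dp": [4, -4, 1], "angular": [0, 0, 0]},
    {"jaw": -1, "dp": [8, -8, 3], "angular": [0, 0, 0]},
    {"jaw": -1, "dp": [8, -8, 6], "angular": [0, 0, 0]},
    {"jaw": -1, "dp": [8, -8, 8], "angular": [0, 0, 0]},
    {"jaw": -1, "dp": [8, -8, 8.4], "angular": [0, 0, 0]},
    {"jaw": -1, "dp": [8, -8, 8.7], "angular": [0, 0, 0]},
    {"jaw": -1, "dp": [8, -8, 9], "angular": [0, 0, 0]},
    {"jaw": -1, "dp": [8, -8, 9.1], "angular": [0, 0, 0]},
    {"jaw": -1, "dp": [8, -8, 9.2], "angular": [0, 0, 0]}
  ]
}}

```text
clock: 3.72
tcp_pos: [543.3, -355.5, 115.8]
orientation: [3.098, 0.51, 0.002]
force: [0.2, -0.4, -0.4]
grip_width: -0.001
```

Emit:
{"name": "drive_tool", "arguments": {
  "series": [
    {"jaw": -1, "dp": [0, 0, 0.2], "angular": [0, 0, 0]},
    {"jaw": -1, "dp": [0, 0, 0.4], "angular": [0, 0, 0]},
    {"jaw": -1, "dp": [0, 0, 0.6], "angular": [0, 0, 0]},
    {"jaw": -1, "dp": [0, 0, 0.8], "angular": [0, 0, 0]},
    {"jaw": -1, "dp": [0, 0, 0.9], "angular": [0, 0, 0]},
    {"jaw": -1, "dp": [0, 0, 0.9], "angular": [0, 0, 0]}
  ]
}}

```text
clock: 4.22
tcp_pos: [543.1, -353.4, 105.0]
orientation: [-3.099, -0.514, 0.001]
force: [0.7, -1.1, -0.3]
grip_width: 0.004
```

Emit:
{"name": "drive_tool", "arguments": {
  "series": [
    {"jaw": -1, "dp": [0, 0, 0.1], "angular": [0, 0, 0]},
    {"jaw": -1, "dp": [0, 0, 0.2], "angular": [0, 0, 0]},
    {"jaw": -1, "dp": [0, 0, 0.3], "angular": [0, 0, 0]},
    {"jaw": -1, "dp": [0, 0, 0.3], "angular": [0, 0, 0]}
  ]
}}

```text
clock: 4.55
tcp_pos: [543.8, -353.8, 104.1]
orientation: [3.098, 0.514, 0.002]
force: [-3.9, 1.6, 10.7]
grip_width: -0.001
```

Emit:
{"name": "drive_tool", "arguments": {
  "series": [
    {"jaw": -1, "dp": [0, 0, -4], "angular": [0, 0, 0]},
    {"jaw": -1, "dp": [0, 0, -8], "angular": [0, 0, 0]},
    {"jaw": 1, "dp": [0, 0, -11], "angular": [-0.12, 0, 0.12]},
    {"jaw": 1, "dp": [0, 0, -11], "angular": [-0.12, 0, 0.12]},
    {"jaw": 1, "dp": [0, 0, -11], "angular": [-0.12, 0, 0.12]}
  ]
}}

```text
clock: 4.97
tcp_pos: [544.7, -352.1, 215.1]
orientation: [3.003, 0.316, 0.037]
force: [-0.1, -0.3, -0.5]
grip_width: 0.416
```

```bash
cat > kin.py <<'E'
from h import *
import itertools
def fk(q,S,p):
    # p: b0,o7,d1,L1,L2,Lt,a1(elbow offset)
    b0,o7,d1,L1,L2,Lt,a=p
    q=np.array(q)*S;ez=np.array([0,0,1.]);ex=np.array([1.,0,0])
    r=R.from_euler("z",q[0]+b0);x=d1*ez
    r=r*R.from_euler("y",q[1]);r=r*R.from_euler("z",q[2]);x=x+r.apply(L1*ez+a*ex)
    r=r*R.from_euler("y",q[3]);x=x-r.apply(a*ex);r=r*R.from_euler("z",q[4]);x=x+r.apply(L2*ez)
    r=r*R.from_euler("y",q[5]);r=r*R.from_euler("z",q[6]+o7);x=x+r.apply(Lt*ez)
    return x,r
E
python3 - <<'E'
from kin import *
s=env.state();print(s["qpos"],s["tcp_pos"],s["orientation"])
D=[([1.17375608,.41191517,-.01269889,1.59704887,.00554727,1.1342939,-.08219862],[201.649,-591.05,230.44],[-3.09765179,-.513942839,.00053]),
([.59519046,.4885566,-.129457,1.57549492,.06988683,1.08269516,-.79624828],[541.84,-355.016,191.096],[3.099,.511,-.002]),
([.74249408,.51130763,-.10226399,1.49562753,.055348,1.13506287,-.60959877],[493.49,-455.82,207.955],[3.097,.518,.002]),
(s["qpos"],s["tcp_pos"],s["orientation"])]
best=[]
for s1,s3,s5,s7 in itertools.product((1,-1),repeat=4):
    S=np.array([s1,1,s3,1,s5,1,s7])
    def f(p):
        o=[]
        for q,x,w in D:
            X,r=fk(q,S,p);o+=list((X-x)/3)+list((r.inv()*R.from_rotvec(w)).as_rotvec()/.005)
        return np.array(o+[p[6]/50,(p[2]-350)/100,(p[5]-250)/100])
    for o7 in(0,1.5,3,-1.5):
        r=least_squares(f,[0 if s1<0 else -2.4,o7,350,400,400,250,0],x_scale=[.1,.1,50,50,50,50,50]);best.append((r.cost,S,r.x))
best.sort(key=lambda b:b[0])
for b in best[:3]:print(b[0],b[1],b[2].round(3))
np.savez("kin.npz",S=best[0][1],p=best[0][2])
E
```

```text
[ 0.50514121  0.4138773  -0.07486094  1.63861545  0.14367552  1.01094062
 -0.99493631] [ 544.7249953  -352.11592399  215.11912484] [3.00322086 0.31588586 0.03652143]
2.765566072767455 [-1  1 -1  1 -1  1 -1] [-7.60000e-02  1.49500e+00  3.08228e+02  5.07680e+02  4.57668e+02
  3.52490e+02  5.85200e+00]
2.765566072769391 [-1  1 -1  1 -1  1 -1] [-7.60000e-02  1.49500e+00  3.08228e+02  5.07680e+02  4.57668e+02
  3.52490e+02  5.85200e+00]
2.7655660727870237 [-1  1 -1  1 -1  1 -1] [-7.60000e-02  1.49500e+00  3.08228e+02  5.07680e+02  4.57668e+02
  3.52490e+02  5.85200e+00]
```

```bash
cat >> kin.py <<'E'
K=np.load("kin.npz");KS,KP=K["S"],K["p"]
LO=np.array([-2.95,-.29,-1.47,.14,-1.03,.13,-2.86]);HI=np.array([2.95,1.99,1.44,2.54,4.17,1.85,2.86])
def tool(phi,e,sg):
    z=np.array([np.cos(phi)*np.cos(e),np.sin(phi)*np.cos(e),-np.sin(e)]);y=sg*np.array([-np.sin(phi),np.cos(phi),0])
    return R.from_matrix(np.c_[np.cross(y,z),y,z])
def ik(g,phi,e,sg,q0,back=19):
    T=tool(phi,e,sg);x=np.array(g)+back*T.as_matrix()[:,2]
    def f(q):
        X,r=fk(q,KS,KP);return np.r_[(X-x)/2,(r.inv()*T).as_rotvec()/.01,(q-q0)*.05]
    r=least_squares(f,np.clip(q0,LO+.02,HI-.02),bounds=(LO,HI));e_=f(r.x)[:6]
    return r.x,np.abs(e_).max(),np.minimum(r.x-LO,HI-r.x).min()
E
python3 - <<'E'
from kin import *
q0=env.state()["qpos"]
for ed in(30,38,45,55):
  for phi in(.8,1.1,1.35,1.57,1.8):
    o=[]
    for sg in(1,-1):
        best=None
        for st in(0,1,2,3):
            qs=q0.copy();
            if st==1: qs[4]=1.5;qs[2]=-.5
            if st==2: qs[4]=2.8;qs[2]=.5
            if st==3: qs[4]=-.9
            a,ea,ma=ik([544,-353,68],phi,np.radians(ed),sg,qs)
            b,eb,mb=ik([581,217,82],phi,np.radians(ed),sg,a)
            c=(max(ea,eb)>.2,-min(ma,mb))
            if best is None or c<best[0]:best=(c,ea,eb,ma,mb,a,b)
        o.append(best)
    bb=min(o,key=lambda v:v[0]);print(ed,phi,"sg",1 if bb is o[0] else -1,np.round(bb[1:5],2),bb[5].round(2),bb[6].round(2))
E
```

```text
30 0.8 sg -1 [0.   0.   0.04 0.  ] [ 1.72  1.59 -1.43  1.66  0.58  0.95 -0.3 ] [ 0.97  1.71 -1.47  2.35  2.43  0.74 -2.47]
30 1.1 sg -1 [0.   0.   0.08 0.  ] [ 1.56  1.55 -1.39  1.42  0.45  1.26 -0.04] [ 1.02  1.66 -1.47  2.19  1.7   0.49 -1.65]
30 1.35 sg -1 [0.   0.   0.38 0.25] [ 1.21  1.22 -0.72  1.22 -0.18  1.47  0.53] [ 0.81  1.12 -1.02  2.02 -0.48  0.38  0.4 ]
30 1.57 sg -1 [0.   0.   0.16 0.54] [ 1.09  1.27 -0.68  1.04 -0.11  1.69  0.61] [ 0.7   1.08 -0.91  1.86 -0.42  0.67  0.43]
30 1.8 sg -1 [1.89 0.   0.   0.59] [ 1.    1.32 -0.69  0.9  -0.    1.85  0.7 ] [ 0.6   1.11 -0.88  1.68 -0.29  0.93  0.41]
38 0.8 sg 1 [0. 0. 0. 0.] [ 1.69  1.55 -1.47  1.69  0.73  0.97  2.68] [ 0.89  1.5  -1.47  2.32  2.25  0.74  0.61]
38 1.1 sg -1 [0.   0.   0.11 0.  ] [ 1.54  1.46 -1.36  1.47  0.5   1.21 -0.1 ] [ 0.86  1.14 -1.2   2.17  1.42  0.13 -1.69]
38 1.35 sg -1 [0.   0.   0.47 0.24] [ 1.2   1.13 -0.7   1.28 -0.13  1.38  0.51] [ 0.72  0.97 -0.96  2.02 -0.45  0.37  0.27]
38 1.57 sg -1 [0.   0.   0.28 0.51] [ 1.09  1.18 -0.66  1.13 -0.07  1.57  0.61] [ 0.63  0.97 -0.88  1.87 -0.37  0.64  0.31
[... 644 characters left out ...]
[ 0.98  1.15 -0.62  1.08  0.05  1.63  0.73] [ 0.48  0.92 -0.79  1.73 -0.23  0.85  0.28]
55 0.8 sg -1 [0.  0.  0.2 0. ] [ 1.55  1.21 -1.27  1.72  0.66  0.88 -0.53] [ 0.74  1.23 -1.47  2.18  1.75  0.79 -2.38]
55 1.1 sg -1 [0.   0.   0.59 0.17] [ 0.95  0.81 -0.26  1.56 -0.44  1.06  0.55] [ 0.28  0.59 -0.56  2.08 -0.82  0.3   0.14]
55 1.35 sg -1 [0.   0.   0.63 0.37] [ 0.91  0.87 -0.27  1.43 -0.33  1.22  0.65] [ 0.26  0.63 -0.51  1.98 -0.64  0.5   0.2 ]
55 1.57 sg -1 [0.   0.   0.5  0.51] [ 0.87  0.92 -0.27  1.32 -0.23  1.35  0.76] [ 0.24  0.68 -0.48  1.87 -0.52  0.68  0.27]
55 1.8 sg -1 [0.   0.   0.39 0.67] [ 0.98  1.04 -0.6   1.22  0.11  1.46  0.71] [ 0.39  0.82 -0.74  1.76 -0.13  0.8   0.13]
```

```bash
cat >> kin.py <<'E'
def go(g,phi=1.6,ed=33,sg=-1,n=1,back=19,s=None):
    s=s or env.state();T=tool(phi,np.radians(ed),sg);Rc=R.from_rotvec(s["orientation"])
    x=np.array(g)+back*T.as_matrix()[:,2]
    print("target tcp",x.round(1),"dp cm",(Rc.inv().apply(x-s["tcp_pos"])/10).round(2),"ang",(Rc.inv()*T).as_rotvec().round(3))
E
python3 - <<'E'
from kin import *
s=env.state();q=s["qpos"]
go([544,-480,215])
go([544,-455,138])
for g in([544,-480,215],[544,-450,138],[544,-353,70],[544,-353,200],[560,-150,200],[581,40,200],[581,60,100],[581,217,90],[581,217,82]):
    q,e,m=ik(g,1.6,np.radians(33),-1,q);print(g,q.round(2),round(e,2),round(m,2))
for n,u in(("top",(400,170)),("side",(143,337)),("top",(385,268)),("side",(123,200))):print(n,ray(n,u,104).round())
E
```

```text
target tcp [ 543.5 -464.1  204.7] dp cm [-2.47 10.72  2.36] ang [ 0.793  0.899 -1.218]
target tcp [ 543.5 -439.1  127.7] dp cm [-2.03  7.34  9.7 ] ang [ 0.793  0.899 -1.218]
[544, -480, 215] [ 1.18  1.18 -0.86  0.82  0.    1.85  0.51] 13.43 0.0
[544, -450, 138] [ 1.13  1.27 -0.78  0.81 -0.    1.85  0.57] 5.57 0.0
[544, -353, 70] [ 1.12  1.28 -0.78  1.05  0.    1.67  0.57] 0.0 0.18
[544, -353, 200] [ 1.14  1.13 -0.83  1.04 -0.07  1.79  0.48] 0.0 0.06
[560, -150, 200] [ 1.11  0.97 -0.91  1.5  -0.18  1.41  0.4 ] 0.0 0.44
[581, 40, 200] [ 0.95  0.91 -0.98  1.72 -0.28  1.09  0.3 ] 0.0 0.49
[581, 60, 100] [ 0.89  1.05 -0.91  1.75 -0.23  0.95  0.37] 0.0 0.56
[581, 217, 90] [ 0.7   1.06 -0.95  1.84 -0.3   0.68  0.3 ] 0.0 0.52
[581, 217, 82] [ 0.69  1.08 -0.95  1.84 -0.3   0.68  0.31] 0.0 0.52
top [ 677. -364.  104.]
side [ 684. -361.  104.]
top [ 418. -323.  104.]
side [ 426. -318.  104.]
```

```bash
python3 - <<'E'
from kin import *
s=env.state();q=s["qpos"];P=(1.55,36)
for g in([544,-345,240],[544,-355,170],[544,-353,69],[544,-353,110],[556,-230,195],[581,40,195],[581,60,100],[581,217,90]):
    q,e,m=ik(g,P[0],np.radians(P[1]),-1,q);print(g,q.round(2),round(e,2),round(m,2))
    qq=q
go([544,-345,240],*P);go([544,-353,170],*P)
E
```

```text
[544, -345, 240] [ 1.11  0.99 -0.7   1.11 -0.2   1.75  0.5 ] 0.0 0.1
[544, -355, 170] [ 1.1   1.07 -0.67  1.11 -0.16  1.69  0.56] 0.0 0.16
[544, -353, 69] [ 1.09  1.19 -0.64  1.12 -0.11  1.59  0.62] 0.0 0.26
[544, -353, 110] [ 1.09  1.14 -0.65  1.13 -0.13  1.62  0.6 ] 0.0 0.23
[556, -230, 195] [ 1.08  0.93 -0.73  1.4  -0.24  1.49  0.5 ] 0.0 0.36
[581, 40, 195] [ 0.89  0.8  -0.85  1.76 -0.41  1.06  0.38] 0.0 0.62
[581, 60, 100] [ 0.83  0.94 -0.8   1.79 -0.37  0.91  0.45] 0.0 0.66
[581, 217, 90] [ 0.64  0.96 -0.86  1.89 -0.46  0.65  0.38] 0.0 0.52
target tcp [ 544.3 -329.6  228.8] dp cm [ 0.45 -2.02 -1.63] ang [ 0.735  0.864 -1.187]
target tcp [ 544.3 -337.6  158.8] dp cm [ 0.2  -2.11  5.41] ang [ 0.735  0.864 -1.187]
```

Emit:
{"name": "drive_tool", "arguments": {
  "series": [
    {"jaw": 1, "dp": [0.4, -2, -1.6], "angular": [0.105, 0.123, -0.17]},
    {"jaw": 1, "dp": [0.4, -2, -1.6], "angular": [0.147, 0.173, -0.237]},
    {"jaw": 1, "dp": [0.4, -2, -1.6], "angular": [0.22, 0.259, -0.356]},
    {"jaw": 1, "dp": [0.4, -2, -1.6], "angular": [0.294, 0.346, -0.475]},
    {"jaw": 1, "dp": [0.4, -2, -1.6], "angular": [0.368, 0.432, -0.594]},
    {"jaw": 1, "dp": [0.4, -2, -1.6], "angular": [0.441, 0.518, -0.712]},
    {"jaw": 1, "dp": [0.4, -2, -1.6], "angular": [0.514, 0.605, -0.831]},
    {"jaw": 1, "dp": [0.4, -2, -1.6], "angular": [0.588, 0.691, -0.95]},
    {"jaw": 1, "dp": [0.4, -2, -1.6], "angular": [0.662, 0.778, -1.068]},
    {"jaw": 1, "dp": [0.4, -2, -1.6], "angular": [0.735, 0.864, -1.187]},
    {"jaw": 1, "dp": [0.4, -2, -1.6], "angular": [0.735, 0.864, -1.187]},
    {"jaw": 1, "dp": [0.4, -2, -1.6], "angular": [0.735, 0.864, -1.187]},
    {"jaw": 1, "dp": [0.4, -2, -1.6], "angular": [0.735, 0.864, -1.187]},
    {"jaw": 1, "dp": [0.4, -2, -1.6], "angular": [0.735, 0.864, -1.187]},
    {"jaw": 1, "dp": [0.4, -2, -1.6], "angular": [0.735, 0.864, -1.187]},
    {"jaw": 1, "dp": [0.4, -2, -1.6], "angular": [0.735, 0.864, -1.187]}
  ]
}}

```text
clock: 6.3
tcp_pos: [542.7, -331.2, 225.2]
orientation: [-1.677, -1.633, -0.851]
force: [-0.2, -0.6, -0.2]
grip_width: 0.999
```

```bash
python3 - <<'E'
from kin import *
s=env.state();print(s["qpos"].round(2),s["tcp_pos"],fk(s["qpos"],KS,KP)[0].round(1),s["force"].round(1))
P=(1.55,36)
go([544,-353,160],*P);go([544,-353,69],*P)
im={n:optics.read_camera(n) for n in("side","top")}
for n in im: cv2.imwrite(f"pics/{n}3.png",im[n])
cv2.imwrite("pics/z6.png",np.hstack([crop(im["side"],40,200,130,130,3),crop(im["top"],340,160,130,130,3)]))
E
```

```text
[ 1.06  0.93 -0.55  1.12 -0.33  1.73  0.6 ] [ 542.66698604 -331.19945566  225.20028751] [ 554.2 -333.5  240. ] [-0.2 -0.6 -0.2]
target tcp [ 544.3 -337.6  148.8] dp cm [-6.56  0.22  3.95] ang [-0.001 -0.003 -0.006]
target tcp [ 544.3 -337.6   57.8] dp cm [-13.94   0.27   9.28] ang [-0.001 -0.003 -0.006]
```

View pics/z6.png

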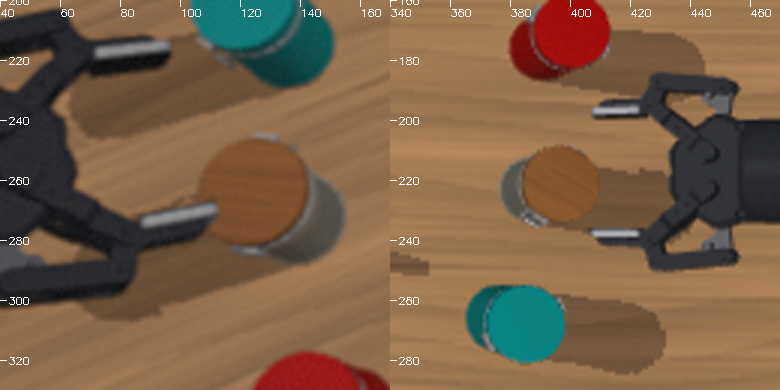

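The side and top views show the open gripper leaning behind the jar, with tips at about (94,215)/(111,270) in the side view and (403,197)/(403,238) in the top view. The jar stands between them. I'll compare the tip predictions with the pixels and refine the jar position.

```bash
python3 - <<'E'
from kin import *
s=env.state();T=R.from_rotvec(s["orientation"])
for n in("side","top"):
    a=[proj(n,s["tcp_pos"]+T.apply([0,y,-13]))[0].round(1) for y in(-50,-42,0,42,50)];print(n,*a)
    print(" jar pred",proj(n,[544,-353,104]).round(1),proj(n,[544,-353,0]).round(1))
g=cv2.imread("pics/top3.png").astype(int);h=cv2.imread("pics/side3.png").astype(int)
# lid brown mask ellipse
for n,im,(x0,y0,x1,y1) in(("top",g,(380,205,415,238)),("side",h,(113,242,145,288))):
    m=cv2.cvtColor(im.astype(np.uint8),cv2.COLOR_BGR2HSV)[y0:y1,x0:x1];print(n,m[len(m)//2,::6].tolist())
E
```

```text
side [ 93.5 213.9] [ 94.8 218.3] [101.7 242.1] [108.9 266.7] [110.3 271.5]
 jar pred [[123.6 262.6]] [[140.9 272.7]]
top [407.4 238.7] [407.4 235.3] [407.6 217.2] [407.7 199.2] [407.8 195.8]
 jar pred [[396.2 219.9]] [[385.8 222. ]]
top [[23, 26, 87], [14, 171, 133], [14, 170, 135], [14, 169, 134], [13, 167, 133], [15, 123, 114]]
side [[13, 162, 120], [13, 160, 124], [13, 163, 128], [13, 160, 126], [13, 162, 126], [10, 28, 109]]
```

Emit:
{"name": "drive_tool", "arguments": {
  "series": [
    {"jaw": 1, "dp": [-3.3, 0.2, 2], "angular": [0, 0, 0]},
    {"jaw": 1, "dp": [-6.6, 0.2, 4], "angular": [0, 0, 0]},
    {"jaw": 1, "dp": [-8.4, 0.2, 5.3], "angular": [0, 0, 0]},
    {"jaw": 1, "dp": [-10, 0.2, 6.4], "angular": [0, 0, 0]},
    {"jaw": 1, "dp": [-11.4, 0.2, 7.4], "angular": [0, 0, 0]},
    {"jaw": 1, "dp": [-12.7, 0.2, 8.4], "angular": [0, 0, 0]},
    {"jaw": 1, "dp": [-13.5, 0.2, 9], "angular": [0, 0, 0]},
    {"jaw": 1, "dp": [-13.9, 0.2, 9.3], "angular": [0, 0, 0]},
    {"jaw": 1, "dp": [-13.9, 0.2, 9.3], "angular": [0, 0, 0]}
  ]
}}

```text
clock: 7.15
tcp_pos: [543.5, -337.2, 58.0]
orientation: [-1.674, -1.634, -0.851]
force: [0.2, 0.0, -0.3]
grip_width: 1.0
```

```bash
python3 - <<'E'
from kin import *
s=env.state();print(s["qpos"].round(2),s["tcp_pos"],s["force"].round(1))
go([544,-353,69],1.55,36)
im={n:optics.read_camera(n) for n in("side","top")}
for n in im: cv2.imwrite(f"pics/{n}4.png",im[n])
cv2.imwrite("pics/z7.png",np.hstack([crop(im["side"],50,210,110,110,3),crop(im["top"],350,170,110,110,3)]))
E
```

```text
[ 1.05  1.12 -0.51  1.15 -0.26  1.56  0.72] [ 543.50848155 -337.24420667   57.95123451] [ 0.2  0.  -0.3]
target tcp [ 544.3 -337.6   57.8] dp cm [-0.03  0.08 -0.02] ang [-0.003 -0.003 -0.005]
```

View pics/z7.png

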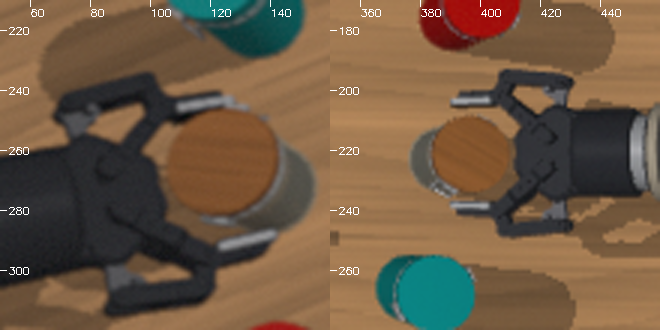

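The jar sits between the open pads without contact; lid centre is about (120,264) in the side view and (393,221) in the top view. I'm closing the grip.

Emit:
{"name": "drive_tool", "arguments": {
  "series": [
    {"jaw": 0.4, "dp": [0, 0, 0], "angular": [0, 0, 0]},
    {"jaw": 0.2, "dp": [0, 0, 0], "angular": [0, 0, 0]},
    {"jaw": 0, "dp": [0, 0, 0], "angular": [0, 0, 0]},
    {"jaw": -1, "dp": [0, 0, 0], "angular": [0, 0, 0]},
    {"jaw": -1, "dp": [0, 0, 0], "angular": [0, 0, 0]},
    {"jaw": -1, "dp": [0, 0, 0], "angular": [0, 0, 0]},
    {"jaw": -1, "dp": [0, 0, 0], "angular": [0, 0, 0]}
  ],
  "grip_force": 45
}}

```text
clock: 7.83
tcp_pos: [543.8, -338.0, 60.0]
orientation: [-1.675, -1.636, -0.852]
force: [-3.1, -2.8, 5.6]
grip_width: 0.736
```

Emit:
{"name": "drive_tool", "arguments": {
  "series": [
    {"jaw": -1, "dp": [0.4, 0, -0.3], "angular": [0, 0, 0]},
    {"jaw": -1, "dp": [0.9, 0, -0.65], "angular": [0, 0, 0]},
    {"jaw": -1, "dp": [1.7, 0, -1.25], "angular": [0, 0, 0]},
    {"jaw": -1, "dp": [2.5, 0, -1.85], "angular": [0, 0, 0]},
    {"jaw": -1, "dp": [3.24, 0, -2.35], "angular": [0, 0, 0]},
    {"jaw": -1, "dp": [3.24, 0, -2.35], "angular": [0, 0, 0]}
  ]
}}

```text
clock: 8.33
tcp_pos: [544.8, -338.0, 101.6]
orientation: [-1.676, -1.638, -0.852]
force: [1.2, -0.1, -3.9]
grip_width: 0.735
```

```bash
python3 - <<'E'
from kin import *
s=env.state();print(s["qpos"].round(2),s["tcp_pos"],s["force"].round(1),s["grip_width"])
P=(1.55,36)
go([556,-230,195],*P);go([581,40,195],*P);go([581,70,100],*P)
im={n:optics.read_camera(n) for n in("side","top")}
for n in im: cv2.imwrite(f"pics/{n}5.png",im[n])
cv2.imwrite("pics/z8.png",np.hstack([crop(im["side"],50,210,110,110,3),crop(im["top"],350,170,110,110,3)]))
E
```

```text
[ 1.05  1.07 -0.52  1.15 -0.27  1.6   0.69] [ 544.8321142  -338.01395701  101.59423591] [ 1.2 -0.1 -3.9] 0.7346770944575626
target tcp [ 556.3 -214.6  183.8] dp cm [13.92  0.87  5.17] ang [-0.    -0.    -0.002]
target tcp [581.3  55.4 183.8] dp cm [29.81  2.78 27.06] ang [-0.    -0.    -0.002]
target tcp [581.3  85.4  88.8] dp cm [23.89  2.73 35.06] ang [-0.    -0.    -0.002]
```

View pics/z8.png

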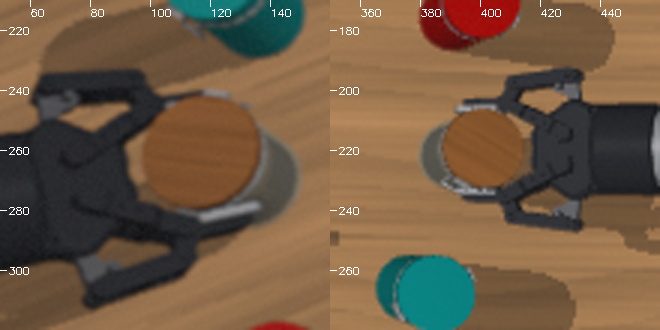

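The jar is held level between the pads, with the lid shut at (112,260) in the side view and (397,220) in the top view, and it is off the counter. Next I carry it over the funnel at height.

Emit:
{"name": "drive_tool", "arguments": {
  "series": [
    {"jaw": -1, "dp": [1.5, 0.1, 0.5], "angular": [0, 0, 0]},
    {"jaw": -1, "dp": [4, 0.2, 1.5], "angular": [0, 0, 0]},
    {"jaw": -1, "dp": [7, 0.4, 2.6], "angular": [0, 0, 0]},
    {"jaw": -1, "dp": [10, 0.6, 3.7], "angular": [0, 0, 0]},
    {"jaw": -1, "dp": [12.5, 0.8, 4.6], "angular": [0, 0, 0]},
    {"jaw": -1, "dp": [14.3, 0.9, 6], "angular": [0, 0, 0]},
    {"jaw": -1, "dp": [16, 1.2, 8.3], "angular": [0, 0, 0]},
    {"jaw": -1, "dp": [17.8, 1.5, 10.7], "angular": [0, 0, 0]},
    {"jaw": -1, "dp": [19.6, 1.8, 13.1], "angular": [0, 0, 0]},
    {"jaw": -1, "dp": [21.4, 2.1, 15.5], "angular": [0, 0, 0]},
    {"jaw": -1, "dp": [23.2, 2.4, 18], "angular": [0, 0, 0]},
    {"jaw": -1, "dp": [25, 2.8, 20.4], "angular": [0, 0, 0]},
    {"jaw": -1, "dp": [26.8, 3.1, 22.8], "angular": [0, 0, 0]},
    {"jaw": -1, "dp": [28.4, 3.4, 25.1], "angular": [0, 0, 0]},
    {"jaw": -1, "dp": [29.4, 3.6, 26.5], "angular": [0, 0, 0]},
    {"jaw": -1, "dp": [29.8, 3.6, 27.1], "angular": [0, 0, 0]},
    {"jaw": -1, "dp": [29.8, 3.6, 27.1], "angular": [0, 0, 0]}
  ]
}}

```text
clock: 9.85
tcp_pos: [587.7, 58.0, 181.2]
orientation: [-1.671, -1.637, -0.849]
force: [-0.3, 0.9, -4.2]
grip_width: 0.732
```

```bash
python3 - <<'E'
from kin import *
s=env.state();print(s["qpos"].round(2),s["tcp_pos"],s["force"].round(1),s["grip_width"])
q=s["qpos"]
for g in([594,80,93],[581,217,93],[581,217,83]):
    q,e,m=ik(g,1.67,np.radians(36),-1,q);print(g,q.round(2),round(e,2),round(m,2))
go([594,70,93],1.67,36)
E
```

```text
[ 0.79  0.75 -0.73  1.72 -0.53  1.05  0.47] [587.65243203  58.03070417 181.24418361] [-0.3  0.9 -4.2] 0.731731975263698
[594, 80, 93] [ 0.67  0.93 -0.67  1.69 -0.42  1.03  0.53] 0.0 0.61
[581, 217, 93] [ 0.53  0.92 -0.74  1.8  -0.51  0.81  0.48] 0.0 0.52
[581, 217, 83] [ 0.53  0.94 -0.73  1.8  -0.51  0.8   0.49] 0.0 0.52
target tcp [592.5  85.3  81.8] dp cm [-6.46  0.49  8.04] ang [ 0.092 -0.003 -0.073]
```

Emit:
{"name": "drive_tool", "arguments": {
  "series": [
    {"jaw": -1, "dp": [-0.8, 0.05, 1], "angular": [0.012, 0, -0.01]},
    {"jaw": -1, "dp": [-2, 0.15, 2.5], "angular": [0.03, 0, -0.024]},
    {"jaw": -1, "dp": [-3.5, 0.25, 4.3], "angular": [0.05, -0.001, -0.04]},
    {"jaw": -1, "dp": [-5, 0.4, 6.2], "angular": [0.07, -0.002, -0.056]},
    {"jaw": -1, "dp": [-6, 0.45, 7.5], "angular": [0.086, -0.003, -0.068]},
    {"jaw": -1, "dp": [-6.46, 0.5, 8.04], "angular": [0.092, -0.003, -0.073]},
    {"jaw": -1, "dp": [-6.46, 0.5, 8.04], "angular": [0.092, -0.003, -0.073]},
    {"jaw": -1, "dp": [-6.46, 0.5, 8.04], "angular": [0.092, -0.003, -0.073]}
  ]
}}

```text
clock: 10.52
tcp_pos: [594.1, 82.0, 81.2]
orientation: [-1.564, -1.719, -0.796]
force: [0.1, 0.1, -4.0]
grip_width: 0.732
```

```bash
python3 - <<'E'
from kin import *
s=env.state();print(s["qpos"].round(2),s["tcp_pos"],s["force"].round(1),s["grip_width"])
go([581,217,93],1.67,36);go([581,217,83],1.67,36)
im={n:optics.read_camera(n) for n in("side","top")}
for n in im: cv2.imwrite(f"pics/{n}6.png",im[n])
a=crop(im["side"],300,80,190,170,3)
# overlays on side: trivet circle, jar prediction, gap markers +-80 at trivet
def pl(n,P,o,x0,y0,k,c):
    cv2.polylines(o,[((proj(n,P)-[x0,y0]+.5)*k).astype(np.int32)],False,c,1)
pl("side",circ(55,12)+[582,216,0],a,300,80,3,(0,0,255))
G=s["tcp_pos"]-19*R.from_rotvec(s["orientation"]).as_matrix()[:,2];b=s["tcp_pos"][2]-60
pl("side",circ(34,b+104)+[G[0],G[1],0],a,300,80,3,(255,255,0));pl("side",circ(32,b)+[G[0],G[1],0],a,300,80,3,(255,255,0));print("jar",G,b)
t=crop(im["top"],100,90,150,170,3)[:, :228]
cv2.imwrite("pics/z9.png",np.hstack([a,t]))
E
```

```text
[ 0.69  0.93 -0.69  1.67 -0.44  1.    0.55] [594.07248802  81.96798455  81.24884676] [ 0.1  0.1 -4. ] 0.7320966332593357
target tcp [579.5 232.3  81.8] dp cm [ 8.93 -0.04 12.18] ang [ 0.004  0.    -0.003]
target tcp [579.5 232.3  71.8] dp cm [ 8.12 -0.04 12.77] ang [ 0.004  0.    -0.003]
jar [595.52284033  66.66783183  92.42031958] 21.248846761597775
```

View pics/z9.png

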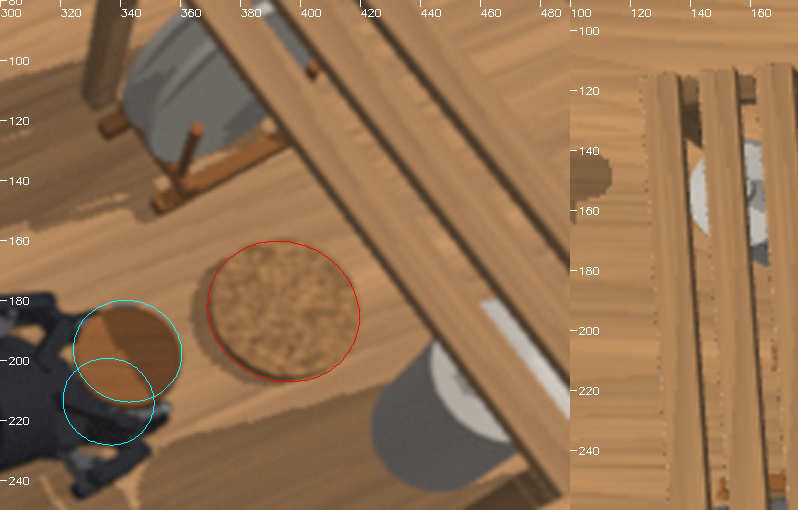

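The side view shows the held jar's lid at (340,198.5), within about 1.5 px of prediction. The trivet outline fits, the rack peg is at (361,145), and the canister's lower edge is at about (445,243). I'll check the lateral clearances.

```bash
python3 - <<'E'
from kin import *
ph=1.67;d=np.array([np.cos(ph),np.sin(ph)]);l=np.array([d[1],-d[0]])
for nm,u,z in(("rack corner low",(355,150),15),("rail",(375,142),15),("rail2",(392,130),15),("peg top",(364,122),93),("plate front-right bottom",(356,136),60),("plate low mid",(375,130),20),("can bottom",(445,243),0),("can left low",(428,232),0),("can left top",(424,215),60),("can left2",(440,190),140)):
    p=ray("side",u,z)[:2]-[582,216];print(nm,"lat",round(p@l),"fwd",round(p@d))
E
```

```text
rack corner low lat -108 fwd -33
rail lat -102 fwd 17
rail2 lat -109 fwd 67
peg top lat -127 fwd -13
plate front-right bottom lat -120 fwd -31
plate low mid lat -126 fwd 31
can bottom lat 164 fwd 22
can left low lat 127 fwd 5
can left top lat 98 fwd -7
can left2 lat 81 fwd 11
```

Emit:
{"name": "drive_tool", "arguments": {
  "series": [
    {"jaw": -1, "dp": [0.5, 0, 0.7], "angular": [0, 0, 0]},
    {"jaw": -1, "dp": [1.5, 0, 2], "angular": [0, 0, 0]},
    {"jaw": -1, "dp": [2.8, 0, 3.8], "angular": [0, 0, 0]},
    {"jaw": -1, "dp": [4.1, 0, 5.6], "angular": [0, 0, 0]},
    {"jaw": -1, "dp": [5.4, 0, 7.4], "angular": [0, 0, 0]},
    {"jaw": -1, "dp": [6.7, 0, 9.2], "angular": [0, 0, 0]},
    {"jaw": -1, "dp": [7.8, 0, 10.7], "angular": [0, 0, 0]},
    {"jaw": -1, "dp": [8.6, 0, 11.7], "angular": [0, 0, 0]},
    {"jaw": -1, "dp": [8.9, 0, 12.2], "angular": [0, 0, 0]},
    {"jaw": -1, "dp": [8.9, 0, 12.2], "angular": [0, 0, 0]}
  ]
}}

```text
clock: 11.45
tcp_pos: [578.7, 234.7, 82.6]
orientation: [-1.56, -1.722, -0.796]
force: [-0.0, 0.0, -4.0]
grip_width: 0.734
```

```bash
python3 - <<'E'
from kin import *
s=env.state();print(s["tcp_pos"],s["force"].round(1),s["grip_width"])
go([582,217,85],1.67,36);go([582,217,82],1.67,36)
E
```

```text
[578.74618394 234.67953176  82.64324118] [-0.  0. -4.] 0.7336841504032233
target tcp [580.5 232.3  73.8] dp cm [-0.86  0.15  0.31] ang [ 0.002  0.    -0.   ]
target tcp [580.5 232.3  70.8] dp cm [-1.1   0.15  0.49] ang [ 0.002  0.    -0.   ]
```

Lowering slowly while watching the force.

Emit:
{"name": "drive_tool", "arguments": {
  "series": [
    {"jaw": -1, "dp": [-0.3, 0.1, 0.1], "angular": [0, 0, 0]},
    {"jaw": -1, "dp": [-0.6, 0.15, 0.2], "angular": [0, 0, 0]},
    {"jaw": -1, "dp": [-0.75, 0.15, 0.25], "angular": [0, 0, 0]},
    {"jaw": -1, "dp": [-0.85, 0.15, 0.31], "angular": [0, 0, 0]},
    {"jaw": -1, "dp": [-0.85, 0.15, 0.31], "angular": [0, 0, 0]}
  ]
}}

```text
clock: 11.87
tcp_pos: [581.3, 230.0, 72.6]
orientation: [-1.564, -1.719, -0.796]
force: [-0.0, -0.4, -3.2]
grip_width: 0.733
```

Emit:
{"name": "drive_tool", "arguments": {
  "series": [
    {"jaw": -1, "dp": [-0.08, 0, 0.06], "angular": [0, 0, 0]},
    {"jaw": -1, "dp": [-0.16, 0, 0.12], "angular": [0, 0, 0]},
    {"jaw": -1, "dp": [-0.16, 0, 0.12], "angular": [0, 0, 0]}
  ]
}}

```text
clock: 12.12
tcp_pos: [581.2, 231.0, 72.0]
orientation: [-1.562, -1.72, -0.797]
force: [-1.7, -4.6, 3.9]
grip_width: 0.737
```

The jar is resting on the trivet. I'll open a little and not fully.

Emit:
{"name": "drive_tool", "arguments": {
  "series": [
    {"jaw": 0.5, "dp": [0, 0, 0], "angular": [0, 0, 0]},
    {"jaw": 0.6, "dp": [0, 0, 0], "angular": [0, 0, 0]},
    {"jaw": 0.7, "dp": [0, 0, 0], "angular": [0, 0, 0]},
    {"jaw": 0.85, "dp": [0, 0, 0], "angular": [0, 0, 0]},
    {"jaw": 0.85, "dp": [0, 0, 0], "angular": [0, 0, 0]},
    {"jaw": 0.85, "dp": [0, 0, 0], "angular": [0, 0, 0]}
  ]
}}

```text
clock: 12.62
tcp_pos: [581.1, 231.1, 71.3]
orientation: [-1.563, -1.72, -0.796]
force: [0.3, 0.1, -0.2]
grip_width: 0.916
```

Emit:
{"name": "drive_tool", "arguments": {
  "series": [
    {"jaw": 0.85, "dp": [-0.4, 0, -0.6], "angular": [0, 0, 0]},
    {"jaw": 0.85, "dp": [-1.2, 0, -1.6], "angular": [0, 0, 0]},
    {"jaw": 0.85, "dp": [-2.3, 0, -3.2], "angular": [0, 0, 0]},
    {"jaw": 0.85, "dp": [-3.8, 0, -5.2], "angular": [0, 0, 0]},
    {"jaw": 0.85, "dp": [-5.3, 0, -7.3], "angular": [0, 0, 0]},
    {"jaw": 0.85, "dp": [-7, 0, -9.7], "angular": [0, 0, 0]},
    {"jaw": 0.85, "dp": [-8.3, 0, -11.5], "angular": [0, 0, 0]},
    {"jaw": 0.85, "dp": [-8.8, 0, -12.1], "angular": [0, 0, 0]},
    {"jaw": 0.85, "dp": [-8.8, 0, -12.1], "angular": [0, 0, 0]}
  ]
}}

```text
clock: 13.37
tcp_pos: [596.4, 78.0, 70.3]
orientation: [-1.569, -1.718, -0.797]
force: [0.0, 0.0, -0.7]
grip_width: 0.926
```

```bash
python3 - <<'E'
from kin import *
s=env.state();print(s["tcp_pos"],s["force"].round(1))
im={n:optics.read_camera(n) for n in("side","top")}
for n in im: cv2.imwrite(f"pics/{n}7.png",im[n])
a=crop(im["side"],300,80,190,170,3)
for P,c in((circ(55,12)+[582,216,0],(0,0,255)),(circ(34,116)+[582,216,0],(255,255,0)),(circ(32,12)+[582,216,0],(255,255,0))):
    cv2.polylines(a,[((proj("side",P)-[300,80]+.5)*3).astype(np.int32)],False,c,1)
t=crop(im["top"],125,90,170,170,3)[:, :228]
t=cv2.resize(im["top"][100:270,120:320],(230,196));t=cv2.copyMakeBorder(t,0,510-196,0,0,cv2.BORDER_CONSTANT)
t[210:210+282,:230]=cv2.resize(crop(im["side"],200,160,92,113,2),(230,282))
cv2.imwrite("pics/z10.png",np.hstack([a,t]))
E
```

```text
[596.41255723  77.96288532  70.28938297] [ 0.   0.  -0.7]
```

View pics/z10.png

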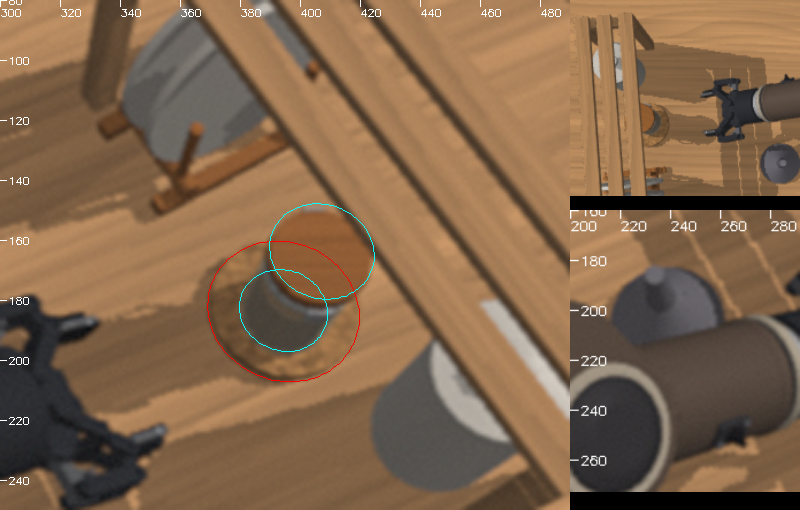

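The jar stands upright with its lid shut, concentric with the trivet to within about 2 px. The gripper is well clear and the funnel, plates and canister look unchanged. I'll run a numeric difference check and hand in.

```bash
python3 - <<'E'
from h import *
from cell import ticket
a,b=[cv2.imread(f"pics/side{i}.png").astype(int) for i in(0,7)]
for n,(x0,y0,x1,y1) in dict(plates=(335,60,390,150),canister=(425,200,480,245)).items():print(n,np.abs(a-b)[y0:y1,x0:x1].mean().round(2))
a,b=[cv2.imread(f"pics/top{i}.png").astype(int) for i in(0,7)];print("funnel",np.abs(a-b)[225:258,287:320].mean().round(2))
print(env.state()["force"].round(1),env.state()["clock"]);print(ticket.sign_off())
E
```

```text
plates 13.75
canister 14.08
funnel 8.8
[-0.4 -0.6  0.6] 13.4667
the job is handed in; nothing more can be done
None
```

The lid is shut and the jar stands on the cork trivet under the shelf. I handed it in at 13.5 s of the 58 s allowed; the sign-off gave no verdict.

- **Lid:** I shut it with the closed fingertips. The first, faster push reached 53 N at the wrist with the tip still 12 mm high. I backed off and repeated it slowly, and the lid then seated at its shut height of 104 mm.
- **Carry and placing:** I gripped the jar at 45 N with the tool 36° below horizontal and carried it over the funnel. It went in between the rack and the canister and was set down with about 8 N on the cork. I then released it and backed straight out.
- **Last picture:** The jar is upright, its lid looks shut, and it is centred on the trivet to about 2 px (roughly 4 mm). The gripper is well clear and the wrist force is near zero.

**Check that disagreed:** the before/after image difference was not clean. Mean grey-level change was 13.8 on the plates, 14.1 on the canister and 8.8 on the funnel. The plates and canister look unmoved between the pictures and I felt no unexpected contact there. I think the cause is lighting or the arm's shadow, but I did not confirm that. The funnel I only saw in a small inset, and it looked in place.

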